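Free the telescopic turner and lock its handle out

TASK

Slide the telescopic turner out from under the two stacked tins without toppling them or dragging them out of place, and, with its handle still pushed in, lay it flat in the tool rest, sleeve between the two steel uprights and blade on their far side from the robot, and let go. Then take the orange grip and draw the handle out until the red lock button clicks out, and leave it lying locked in the rest, with the jars, funnel and tamper undisturbed.

Things in the scene. Friction and masses are not known exactly. Their poses are not given: they have to be found in the camera images.
- sleeve_mid (a point): Centre (half-way up) of the turner's black sleeve, a bar 80 mm long (x), 20 wide (y), 32 high, underside level with the blade's. Axes are the turner's: +x to the blade, -x to the grip, z up. Hold here to slide and carry. Pulled by the grip instead, the handle would draw out (2 N) before the loaded blade left the tins (3 N or more).
- turner: Telescopic flat turner, 0.3 kg, 200 mm long pushed in, lying flat. Origin: blade root, where sleeve and blade meet, on the underside at mid-width; axes as sleeve_mid. The steel blade, 4 mm thick and 64 mm wide, runs 75 mm from here to +x; the sleeve runs 80 mm to -x, then comes the grip.
- blade_mid (a point): Centre of the turner's flat steel blade (75 x 64 x 4 mm).
- grip_mid (a point): Centre (half-way up) of the orange grip, a bar 44 mm long, 20 wide, 32 high, same axes and underside level as the sleeve. It slides out of the sleeve along the turner's -x. Pushed in it lies 63 mm to -x of sleeve_mid; locked out about 113 mm.
- grip (a joint): How far the handle is drawn out (m): 0 pushed in; locked at about 0.047 to 0.053; hard stop 0.054. About 2 N of friction, no spring.
- lock (a joint): Height of the red spring lock button (m): 0 held down under the sleeve's roof, about 0.011 clicked out through the hole in the sleeve's top near its grip end; it then holds the handle out. It pops out by itself once the handle is drawn out about 48 mm.
- lock_top (a point): Top of the red lock button (9 mm across). Clicked out it stands about 4 mm proud of the sleeve's top, about 66 mm to -x of the blade root.
- bay: Fixed dark walnut bay with the tins, open on top; origin on the work surface at its middle, -x is its front. 152 mm wide (y), x -52 to +54 mm, 60 mm high. At the front two lips leave an 84 mm gap, where the turner sticks out, its blade flat on the work surface under the tins; root about 48 mm to -x of the origin, axes within 0.05 rad of the bay's.
- bay_gap (a point): Middle of the bay's front gap, on the work surface; axes as the bay's. The lips either side (10 mm thick, 60 high) hold the 120 mm wide tins back while the blade is drawn out along -x; after 95 mm of travel it is well clear.
- tin_low_mid (a point): Centre of the lower, yellow tin with steel lid, 76 (x) x 120 (y) x 38 mm high, 0.15 kg, standing on the turner's blade.
- tin_high_mid (a point): Centre of the upper, red tin, same size, standing on the lower one; its top is 80 mm above the work surface.
- rest_slot (a point): Tool rest (fixed): point on its board, midway between the two uprights, 10 mm above the work surface. x along the rest: the blade belongs on the +x side (away from the robot), the grip on the -x side. Laid down, the blade root is about 8 to 30 mm to +x of here; drawing the grip brings the blade up against the uprights (root at 8 mm).
- rest: The fixed tool rest, same axes; origin under the slot on the work surface. Walnut board 110 mm wide, 10 thick, x -145 to +105 mm. Two steel uprights, 16 mm thick (x -8 to +8), 24 wide, 45 high above the board, 32 mm apart: the sleeve goes between from above, the blade cannot pass.
- clip_jar_mid (a point): Centre of a loose glass jar with clip-on lid, 88 mm across (98 over the clips), 134 mm high, standing between bay and rest.
- funnel_mid (a point): Centre of a loose grey plastic funnel standing on its mouth, 100 mm across, 110 mm high.
- jam_jar_mid (a point): Centre of a loose amber jar with yellow cap, 72 mm across, 95 mm high.
- tamper_mid (a point): Centre of a loose pine tamper standing on end, 54 mm across, 142 mm high, near the robot between bay and rest.
There are look-alikes about, which are no part of the job. Of the things that look like the part that bears tin_high_mid, the middle-sized one is meant.

How it is judged:
On the way, in this order (a step that is already met when the one before it is completed fails the run):
1. the turner's blade is out from under the tins, handle still pushed in (x of blade_mid in the frame of bay below -0.075 m and value of joint grip below 0.02 m), for 0.1 s.
2. the turner lies flat in the tool rest, blade beyond the uprights, let go, handle still pushed in (x of turner in the frame of rest_slot between 0.003 and 0.035 m and y of turner in the frame of rest_slot between -0.01 and 0.01 m and z of turner in the frame of rest_slot between -0.004 and 0.005 m and x of grip_mid in the frame of rest_slot between -0.25 and -0.05 m and angle between the x axis of turner and the x axis of rest_slot, either way round below 0.2 rad and angle between turner's own z axis and vertical below 0.08 rad and value of joint grip below 0.02 m and contact force between turner and the fingers below 0.1 N), for 0.2 s.
3. the handle is drawn out and the lock button has clicked out (value of joint grip above 0.046 m and value of joint lock above 0.008 m), for 0.2 s.
At the end, for the whole second after the job is handed in: Turner at rest, flat in the tool rest (root 3-35 mm past the uprights' middle, within 10 mm and 0.2 rad of its line), handle out over 46 mm, lock button out over 8 mm; tins upright within 25 mm of where they stood; jars, funnel, tamper upright within 20 mm of where they stood (all of step 3 and x of turner in the frame of rest_slot between 0.003 and 0.035 m and y of turner in the frame of rest_slot between -0.01 and 0.01 m and z of turner in the frame of rest_slot between -0.004 and 0.005 m and x of grip_mid in the frame of rest_slot between -0.25 and -0.05 m and angle between the x axis of turner and the x axis of rest_slot, either way round below 0.2 rad and angle between turner's own z axis and vertical below 0.08 rad and angle between each of tin_low_mid, tin_high_mid's own z axis and vertical below 0.1 rad and distance of each of tin_low_mid, tin_high_mid from where it was at the start of the episode below 0.025 m and angle between each of clip_jar_mid, jam_jar_mid, funnel_mid, tamper_mid's own z axis and vertical below 0.15 rad and distance of each of clip_jar_mid, jam_jar_mid, funnel_mid, tamper_mid from where it was at the start of the episode below 0.02 m and linear speed of turner below 0.02 m/s); the robot touches nothing.
It fails at once if a tin is toppled or carried off (angle between any of tin_low_mid, tin_high_mid's own z axis and vertical above 0.35 rad or distance of any of tin_low_mid, tin_high_mid from where it was at the start of the episode above 0.05 m).
It fails at once if a jar, the funnel or the tamper is knocked over or shoved away (angle between any of clip_jar_mid, jam_jar_mid, funnel_mid, tamper_mid's own z axis and vertical above 0.35 rad or distance of any of clip_jar_mid, jam_jar_mid, funnel_mid, tamper_mid from where it was at the start of the episode above 0.04 m).
It also fails if it takes over 58 s, if anything falls off the work surface, if the arm or the gripper's body presses on something with over 40 N, if the wrist force passes 120 N, or if a joint passes its speed limit or range.

ROBOT

A 6-joint arm with a two-finger parallel gripper is mounted at the origin on the work surface. World frame = base frame: x ahead of the robot, y to its left, z up, the work surface at z = 0. Lengths are in m, angles in rad, forces in N, time in s.
With the tool pointing down it reaches from about 0.375 to 0.75 m from the base axis. Payload 9 kg.
Tool frame: the origin (TCP) lies at the very end of the fingers, on their centre line; the grasp point (between the pads) lies 19 mm behind it (r.grip_point_offset is the distance from the TCP to the grasp point, in m); z points along the fingers, y is the line along which they close (so a half turn about z gives the same grasp; the last joint's range is limited). The gripper opens to 85 mm and grips with 20 to 120 N. Pads are 22 mm wide; open, the fingers measure 114 mm over their backs; the gripper's body (76 mm by 85 mm) begins 54 mm behind the grasp point. The pads swing forward as they close: fully open they stand 13 mm farther back than shut.
Start: joints at [1.088, 0.104, 0.097, 1.564, 0, 1.353], TCP at [0.157, 0.579, 0.231] pointing down, gripper open.
Joint ranges: [-2.99, 2.99], [-0.84, 1.86], [-1.1, 1.16], [-1.84, 2.11], [-1.51, 1.56], [-3.14, 3.14]. Speed limits (rad/s): [2.22, 2.22, 2.57, 3.14, 3.14, 3.14].

INTERFACE

Orientations are given as a 3x3 rotation matrix whose columns are the frame's x, y, z axes.
In Python, from cell import r gives the robot as it stands.
- The arm moves only by the tool send_rows, never from a script. Its arguments are lists of equal length, an entry for each row: "jaw": the gripper command: -1 is shut, 1 is fully open, values between are in proportion; "offset": the shift along the tool's x, y, z in m, a list of three; "turn": the turn, a rotation vector about the tool's x, y, z in degrees, a list of three. In form: {"jaw": [jaw, ...], "offset": [[x, y, z], ...], "turn": [[wx, wy, wz], ...]}. A call has exactly 8 rows; each row is the pose to reach, as a shift and turn from the pose commanded when the call began, along the tool's axes at that moment; what a row does not reach only later rows make up. A row lasts 1/10 s, in which the tool goes at most 50 mm and 8.59 degrees, less where a joint would pass 70% of its speed; a pose out of reach is approached as far as the arm can. A call with a gripper value outside its range is refused whole. The fingers move at their own pace and stop on an object; "grip_force" is the grip in N (left out, the last holds). Time passes only in rows, so rows that repeat a pose let the fingers close, or fill a call up. It gives the time, the measured TCP pose, the force, the opening and the grip force at its end, in the units of the state.
- r.sense(): the state, without advancing time (a new reading comes with each control period).
- r.read_camera(name): name is "scene" or "side" or "wrist"; returns a dict with "image" (400x640x3 uint8, red, green, blue), "depth" (400x640 float32, m along the optical axis (not along the pixel's ray), 0 where there is no reading), "vertical_fov" (degrees; the focal length in pixels is half the picture's height over the tangent of half this angle, whatever the lens; pixels are square), "cx", "cy" (the principal point, pixels), "distortion" ([k1, k2, p1, p2, k3] as OpenCV has them; the pictures are not rectified), "position" and "rotation" of the camera in the world. Camera axes: x right, y down, z forward; pixel columns grow to the right and rows downward; lengths in m; the calibration is good to about 2 mm. A picture is of the moment at which its call begins.
- r.job_done(): hands the job in; it is judged then, once.
Trained networks look in a picture, given as the dict that the camera call returned (one of the last four; its "shot" number tells which), for a name from the list of things; names that differ only in an ending like _2 or _b are one class to them, and where a whole thing is asked for, a point or a joint stands for the part that bears it (a point fixed in the world has none). Each returns a list of dicts, best first, with "p" (0 to 1); they miss things now and then, are a little off and sometimes report something else, mostly with a low value. They report only what shows in the picture. A call takes as long as a camera call. They do not tell look-alikes from the thing itself.
- r.search_frame(picture, thing): "position" ([column, row] in pixels, amid what is visible of it).
The state is a dict: "t": time; "joint_positions": joint angles; "qvel": joint speeds; "joint_efforts": joint torques, N m; "position": TCP position; "orientation": TCP orientation; "ft_force": force on the tool from outside, world axes, zero at the start; "torque": the same for the moment, N m; "gripper_width": finger opening in m; "grasp_force": force on a finger pad.
Only numpy, scipy, OpenCV 4.12 (cv2) and the standard library are available. Lean on these libraries where they do the work, as an engineer would, in place of code of your own. Each camera call takes 0.05 s, during which the arm holds its last target. There are 200 camera calls.

## Working session

There is one attempt and no reset: what is moved stays moved. The work goes in short steps, Python scripts to look and compute and a tool call to move; the robot and the scene stay as the last step left them, time stands still between calls to the robot, and variables do not carry over. Pictures are saved under pics/ and viewed, at most 10 in all, crops included, and the job is handed in when it is done.

Besides the shell and the picture viewer there is one more tool, called after "Call:" by a JSON object that holds its "method" and its "body". send_rows: Moves the arm, as the interface text tells. Its arguments: {"type":"object","properties":{"jaw":{"type":"array","items":{"type":"number"}},"offset":{"type":"array","items":{"type":"array","items":{"type":"number"}}},"turn":{"type":"array","items":{"type":"array","items":{"type":"number"}}},"grip_force":{"type":"number"}},"required":["jaw","offset","turn"]}

```bash
ls; mkdir -p pics
cat > h.py <<'E'
import numpy as np, cv2
from cell import r
def K(p):
    f=200/np.tan(np.radians(p["vertical_fov"]/2)); return np.array([[f,0,p["cx"]],[0,f,p["cy"]],[0,0,1]])
def ray(p,px):
    u=cv2.undistortPoints(np.array([[px]],float),K(p),np.array(p["distortion"],float))[0,0]
    return np.array([u[0],u[1],1.])
def at(p,px,z=None):
    d=ray(p,px); R=np.array(p["rotation"]); c=np.array(p["position"])
    if z is not None:
        w=R@d; return c+w*(z-c[2])/w[2]
    x,y=map(int,map(round,px)); D=p["depth"][y-1:y+2,x-1:x+2]; D=D[D>0]
    return c+R@d*(np.median(D) if len(D) else np.nan)
def proj(p,P):
    R=np.array(p["rotation"]).T; t=-R@np.array(p["position"])
    return cv2.projectPoints(np.array(P,float).reshape(-1,1,3),cv2.Rodrigues(R)[0],t,K(p),np.array(p["distortion"],float))[0][:,0]
def cloud(p):
    v,u=np.mgrid[:400,:640]; q=cv2.undistortPoints(np.stack([u.ravel(),v.ravel()],1).astype(float)[:,None],K(p),np.array(p["distortion"],float))[:,0]
    d=p["depth"].ravel()[:,None]; X=np.c_[q,np.ones(len(q))]*d@np.array(p["rotation"]).T+np.array(p["position"])
    X[d[:,0]<=0]=np.nan
    return X.reshape(400,640,3)
def save(n,im): cv2.imwrite("pics/"+n,cv2.cvtColor(im,cv2.COLOR_RGB2BGR))
E
python3 - <<'E'
from h import *
np.set_printoptions(precision=3,suppress=True)
for c in("scene","side"):
    p=r.read_camera(c); save(c+".png",p["image"]); print(c,np.array(p["position"]))
    for n in "sleeve_mid turner blade_mid grip_mid bay tin_low_mid tin_high_mid rest clip_jar_mid funnel_mid jam_jar_mid tamper_mid".split():
        for d in r.search_frame(p,n)[:4]:
            print(n,round(d["p"],2),np.round(d["position"]),at(p,d["position"]))
s=r.sense();print(s["position"],s["orientation"],s["t"],s["gripper_width"])
E
```

```text
pics
scene [1.06  0.294 1.208]
sleeve_mid 0.69 [263. 205.] [ 0.538 -0.149  0.035]
blade_mid 0.77 [267. 208.] [ 0.531 -0.142  0.013]
grip_mid 0.54 [376. 284.] [0.596 0.214 0.011]
grip_mid 0.43 [276. 196.] [ 0.495 -0.134  0.032]
bay 0.97 [230. 245.] [ 0.687 -0.157  0.058]
tin_low_mid 0.61 [375. 284.] [0.598 0.211 0.01 ]
tin_high_mid 0.91 [266. 112.] [ 0.249 -0.31   0.028]
tin_high_mid 0.78 [227. 154.] [ 0.448 -0.318  0.051]
tin_high_mid 0.73 [229. 221.] [ 0.639 -0.186  0.081]
rest 0.59 [374. 285.] [0.601 0.211 0.011]
clip_jar_mid 0.95 [278. 268.] [0.71  0.004 0.136]
funnel_mid 0.57 [168. 200.] [ 0.649 -0.382  0.051]
jam_jar_mid 0.91 [445. 315.] [0.627 0.395 0.095]
tamper_mid 0.81 [326. 204.] [0.471 0.007 0.064]
side [ 0.215 -0.772  0.69 ]
sleeve_mid 0.66 [361. 262.] [ 0.533 -0.165  0.015]
turner 0.88 [362. 258.] [ 0.534 -0.165  0.029]
turner 0.41 [336. 180.] [0.61  0.217 0.012]
blade_mid 0.95 [362. 260.] [ 0.534 -0.166  0.023]
blade_mid 0.52 [388. 199.] [ 0.659 -0.044  0.103]
blade_mid 0.23 [383. 252.] [ 0.608 -0.14   0.007]
grip_mid 0.77 [343. 259.] [ 0.489 -0.149  0.024]
grip_mid 0.2
[... 203 characters left out ...]
.] [ 0.456 -0.01   0.057]
tin_high_mid 0.89 [348. 324.] [ 0.421 -0.352  0.052]
tin_high_mid 0.88 [251. 350.] [ 0.225 -0.333  0.025]
tin_high_mid 0.76 [403. 248.] [ 0.618 -0.211  0.078]
tin_high_mid 0.4 [448. 324.] [ 0.623 -0.412  0.039]
rest 0.97 [336. 182.] [0.605 0.207 0.012]
clip_jar_mid 0.71 [360. 257.] [ 0.531 -0.162  0.031]
funnel_mid 0.64 [450. 324.] [ 0.625 -0.414  0.042]
funnel_mid 0.31 [387. 251.] [ 0.601 -0.169  0.038]
jam_jar_mid 0.7 [310. 222.] [ 0.447 -0.01   0.049]
jam_jar_mid 0.58 [321. 146.] [0.604 0.364 0.071]
tamper_mid 0.6 [312. 221.] [ 0.452 -0.012  0.052]
[0.157 0.579 0.231] [[-0.965  0.262  0.   ]
 [ 0.262  0.965  0.   ]
 [-0.     0.    -1.   ]] 1.3 0.08552037117166829
```

View pics/scene.png

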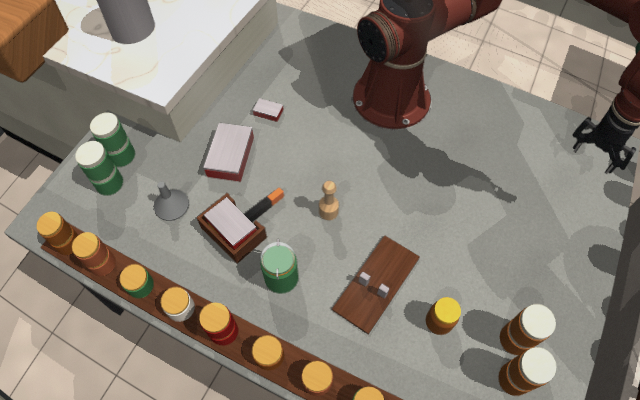

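View pics/side.png

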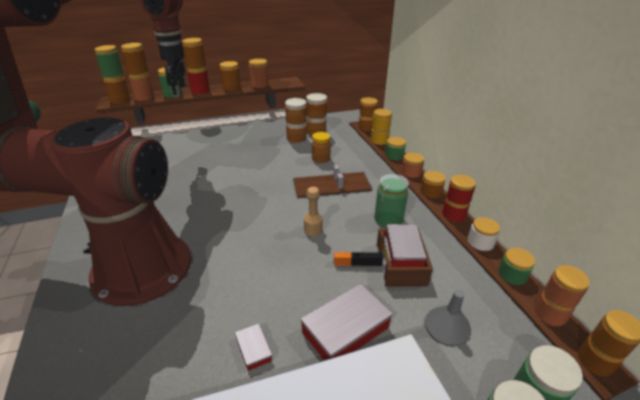

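The red-lidded candidates in scene are the small one (266,112), the large one (227,154) and the middle-sized one (229,221). The last stands in the walnut bay on the turner (black sleeve ~(262,207), orange grip (277,195)), so it is the one meant. I'll confirm that in a crop and fit the poses.

Run:
```python
from h import *
np.set_printoptions(precision=4,suppress=True)
ims=[]
def rect(n,P):
    P=P[~np.isnan(P).any(1)]
    if len(P)<5: print(n,len(P));return
    (c,sz,a)=cv2.minAreaRect(P[:,:2].astype(np.float32)*1000); print(n,len(P),"c",np.round(c,1),"sz",np.round(sz,1),"ang",round(a,1),"z",np.round(np.median(P[:,2]),4))
for c in("scene","side"):
    p=r.read_camera(c); X=cloud(p); Z=X[...,2]
    hsv=cv2.cvtColor(p["image"],cv2.COLOR_RGB2HSV); H,S,V=[hsv[...,i].astype(int) for i in range(3)]
    def box(x0,x1,y0,y1): return (X[...,0]>x0)&(X[...,0]<x1)&(X[...,1]>y0)&(X[...,1]<y1)
    b=box(.4,.62,-.22,-.06)
    rect("sleeve top",X[b&(Z>.027)&(Z<.037)&(V<70)&(S<130)])
    rect("grip top",X[b&(Z>.027)&(Z<.037)&(H<15)&(S>170)&(V>100)])
    rect("red tin top",X[box(.54,.75,-.3,-.08)&(Z>.074)&(Z<.086)])
    rect("bay top",X[box(.5,.78,-.32,-.04)&(Z>.055)&(Z<.064)])
    rect("board",X[box(.4,.75,.08,.35)&(Z>.007)&(Z<.014)])
    rect("uprights",X[box(.5,.7,.12,.3)&(Z>.05)&(Z<.06)])
    rect("jar",X[box(.6,.8,-.08,.1)&(Z>.12)&(Z<.145)])
    rect("tamper",X[box(.4,.52,-.06,.06)&(Z>.02)&(Z<.15)])
    rect("jam",X[box(.55,.7,.3,.5)&(Z>.085)&(Z<.1)])
    a=(190,150,120,120) if c=="scene" else (300,210,150,150)
    x,y,w,h=a; ims.append(cv2.resize(p["image"][y:y+h,x:x+w],(400,400),interpolation=cv2.INTER_CUBIC))
save("crop.png",np.hstack(ims))
```

```text
sleeve top 188 c [ 563.3 -130.4] sz [88.8 78. ] ang 66.8 z 0.0324
grip top 60 c [ 491.1 -138.1] sz [16.6 38.3] ang 67.1 z 0.0323
red tin top 1263 c [ 636.6 -187.3] sz [125.5  77. ] ang 70.9 z 0.0804
bay top 590 c [ 613.6 -229.1] sz [250.  128.4] ang 64.4 z 0.0599
board 3290 c [571.8 210.7] sz [246.4 339.8] ang 89.5 z 0.0106
uprights 119 c [610.4 209.3] sz [80.6 16.6] ang 82.4 z 0.0548
jar 884 c [686.8 -11.2] sz [79.2 80.1] ang 66.7 z 0.1346
tamper 526 c [463.4   8.4] sz [49.2 52.1] ang 21.2 z 0.0619
jam 551 c [612.6 393.9] sz [61.7 61.6] ang 42.2 z 0.0956
sleeve top 194 c [ 555.9 -151. ] sz [111.5  79.1] ang 69.5 z 0.0314
grip top 99 c [ 492.5 -143.2] sz [17.5 40.6] ang 68.2 z 0.0315
red tin top 1033 c [ 637.5 -188.2] sz [122.  76.] ang 70.0 z 0.0797
bay top 537 c [ 646.5 -152.4] sz [238.  106.6] ang 73.0 z 0.0601
board 1182 c [591.4 209.2] sz [114. 251.] ang 81.9 z 0.0099
uprights 46 c [610.4 205.7] sz [78.5 15.5] ang 83.1 z 0.0542
jar 430 c [687.8 -13.5] sz [79.5 74.6] ang 62.9 z 0.1337
tamper 574 c [458.4   1.3] sz [44.3 51.2] ang 57.5 z 0.0643
jam 148 c [613.4 390.1] sz [64.4 60.2] ang 43.1 z 0.0947
```

View pics/crop.png

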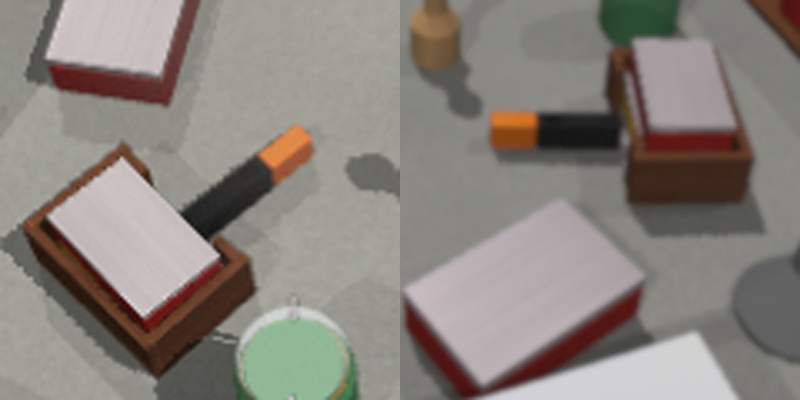

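The crop confirms it: the middle-sized red tin sits on the yellow one in the bay, with the sleeve and orange grip sticking out of the gap. Next I move toward it for a look from above.

Call:
{"method": "send_rows", "body": {"jaw": [1, 1, 1, 1, 1, 1, 1, 1], "offset": [[-0.045, -0.007, -0.004], [-0.09, -0.014, -0.009], [-0.135, -0.021, -0.013], [-0.18, -0.028, -0.017], [-0.225, -0.035, -0.022], [-0.27, -0.042, -0.026], [-0.317, -0.048, -0.03], [-0.35, -0.08, -0.03]], "turn": [[0, 0, 0], [0, 0, 0], [0, 0, 0], [0, 0, 0], [0, 0, 0], [0, 0, 0], [0, 0, 0], [0, 0, 0]]}}

```text
t: 2.2
position: [0.4767, 0.4098, 0.2601]
orientation: [[-0.965, 0.262, -0.0], [0.262, 0.965, -0.0], [0.0, -0.0, -1.0]]
ft_force: [0.0, 0.5, -0.2]
gripper_width: 0.0853
grasp_force: 0.0
```

Call:
{"method": "send_rows", "body": {"jaw": [1, 1, 1, 1, 1, 1, 1, 1], "offset": [[-0.016, -0.037, 0], [-0.032, -0.074, 0], [-0.048, -0.11, 0], [-0.065, -0.148, 0], [-0.081, -0.185, 0], [-0.081, -0.185, 0], [-0.081, -0.185, 0], [-0.081, -0.185, 0]], "turn": [[0, 0, 3.5], [0, 0, 3.5], [0, 0, 3.5], [0, 0, 3.5], [0, 0, 3.5], [0, 0, 3.5], [0, 0, 3.5], [0, 0, 3.5]]}}

```text
t: 3.0
position: [0.5036, 0.2112, 0.2614]
orientation: [[-0.948, 0.32, 0.0], [0.32, 0.948, 0.0], [0.0, 0.0, -1.0]]
ft_force: [-1.0, -0.3, 0.4]
gripper_width: 0.0857
grasp_force: 0.0
```

Run:
```python
from h import *
np.set_printoptions(precision=4,suppress=True)
p=r.read_camera("wrist"); save("w1.png",p["image"]); print(p["position"],p["rotation"]); X=cloud(p);Z=X[...,2]
np.save("w1.npy",X)
for n,a,b in(("up",.048,.06),("board",.007,.014)):
    m=(Z>a)&(Z<b)&(X[...,0]>.4)&(X[...,0]<.75)&(X[...,1]>.1)&(X[...,1]<.32); P=X[m]; print(n,len(P),cv2.minAreaRect(P[:,:2].astype(np.float32)*1000),np.median(P[:,2]))
```

```text
[0.4411 0.2342 0.4036] [[ 0.3193  0.915   0.2465]
 [ 0.9476 -0.3082 -0.0834]
 [-0.0003  0.2602 -0.9656]]
up 445 ((609.9690551757812, 210.12245178222656), (79.73358917236328, 16.19332504272461), 81.6856918334961) 0.05401658223310907
board 11810 ((590.7550048828125, 212.8616485595703), (110.08783721923828, 250.3021240234375), 81.97122955322266) 0.00942660906672968
```

View pics/w1.png

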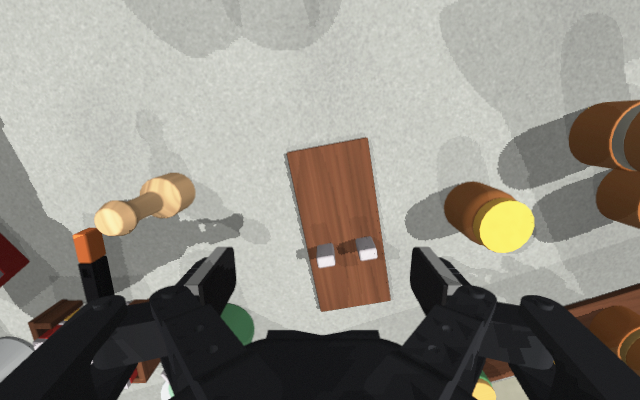

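The wrist picture shows the board (290–390, 140–310) with uprights at (326,255) and (367,248). The fitted sizes match, giving the slot at (0.610, 0.210), yaw −8.1°. On to the turner.

Call:
{"method": "send_rows", "body": {"jaw": [1, 1, 1, 1, 1, 1, 1, 1], "offset": [[-0.007, -0.045, 0], [-0.015, -0.09, 0], [-0.023, -0.135, 0], [-0.03, -0.18, 0], [-0.038, -0.225, 0], [-0.045, -0.27, 0], [-0.052, -0.31, 0], [-0.052, -0.31, 0]], "turn": [[0, 0, 3.5], [0, 0, 3.5], [0, 0, 3.5], [0, 0, 3.5], [0, 0, 3.5], [0, 0, 3.5], [0, 0, 3.5], [0, 0, 3.5]]}}

```text
t: 3.85
position: [0.4534, -0.1029, 0.2611]
orientation: [[-0.925, 0.38, -0.0], [0.38, 0.925, -0.001], [-0.0, -0.001, -1.0]]
ft_force: [0.9, 0.1, 0.2]
gripper_width: 0.0857
grasp_force: 0.0
```

Run:
```python
from h import *
np.set_printoptions(precision=4,suppress=True)
p=r.read_camera("wrist"); save("w2.png",p["image"]); X=cloud(p);Z=X[...,2]
hsv=cv2.cvtColor(p["image"],cv2.COLOR_RGB2HSV); H,S,V=[hsv[...,i].astype(int) for i in range(3)]
b=(X[...,0]>.43)&(X[...,0]<.62)&(X[...,1]>-.2)&(X[...,1]<-.11)&(Z>.028)&(Z<.036)
def rect(n,m):
    m=cv2.morphologyEx(m.astype(np.uint8),cv2.MORPH_OPEN,np.ones((3,3)))
    k,l,st,_=cv2.connectedComponentsWithStats(m)
    i=1+np.argmax(st[1:,4]); P=X[l==i]; print(n,len(P),cv2.minAreaRect(P[:,:2].astype(np.float32)*1000),np.median(P[:,2]),st[i])
rect("all",b); rect("sleeve",b&(V<90)&(S<140)); rect("grip",b&(H<18)&(S>150)&(V>90))
rect("tin",(Z>.074)&(Z<.086)&(X[...,0]>.54)&(X[...,0]<.75)&(X[...,1]<-.08))
```

```text
all 1161 ((529.3541259765625, -152.39138793945312), (20.07583999633789, 125.55877685546875), 70.6682357788086) 0.031383221241891635 [ 299  197   20   87 1161]
sleeve 679 ((550.5435180664062, -159.5891571044922), (19.61740493774414, 80.49933624267578), 70.6325912475586) 0.031490680061891096 [302 230  17  54 679]
grip 445 ((491.6002502441406, -138.6265106201172), (19.00083351135254, 45.19843292236328), 70.63646697998047) 0.031229227872629273 [300 197  16  33 445]
tin 2041 ((617.7652587890625, -179.74557495117188), (120.58759307861328, 36.26100540161133), 70.62155151367188) 0.07942728516459818 [ 268  307   94   28 2041]
```

View pics/w2.png

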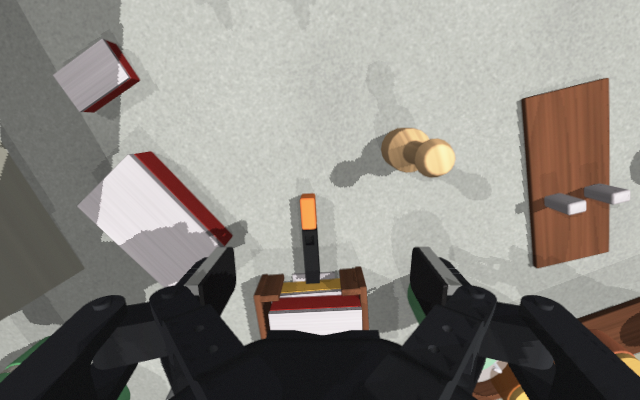

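Wrist view: grip at (308,212), sleeve at (311,255). The fit gives sleeve centre (0.5505, −0.1596), yaw −19.4°, 80×20 mm, top at 31 mm; all consistent. Approach the grasp 8 mm on the grip side of sleeve_mid.

Call:
{"method": "send_rows", "body": {"jaw": [1, 1, 1, 1, 0.6, 0.4, 0.4, 0.4], "offset": [[-0.035, -0.005, 0.02], [-0.07, -0.011, 0.05], [-0.1035, -0.016, 0.08], [-0.1035, -0.016, 0.12], [-0.1035, -0.016, 0.16], [-0.1035, -0.016, 0.19], [-0.1035, -0.016, 0.205], [-0.1035, -0.016, 0.205]], "turn": [[0, 0, -3], [0, 0, -3], [0, 0, -3], [0, 0, -3], [0, 0, -3], [0, 0, -3], [0, 0, -3], [0, 0, -3]]}}

```text
t: 4.7
position: [0.5426, -0.1516, 0.0544]
orientation: [[-0.945, 0.327, -0.003], [0.327, 0.945, 0.002], [0.004, 0.001, -1.0]]
ft_force: [0.2, 0.8, -0.0]
gripper_width: 0.0596
grasp_force: 0.0
```

Call:
{"method": "send_rows", "body": {"jaw": [0.4, 0.4, 0.4, 0.4, -1, -1, -1, -1], "offset": [[-0.002, -0.005, 0.015], [-0.002, -0.005, 0.03], [-0.002, -0.005, 0.048], [-0.002, -0.005, 0.048], [-0.002, -0.005, 0.048], [-0.002, -0.005, 0.048], [-0.002, -0.005, 0.048], [-0.002, -0.005, 0.048]], "turn": [[0, 0, 0], [0, 0, 0], [0, 0, 0], [0, 0, 0], [0, 0, 0], [0, 0, 0], [0, 0, 0], [0, 0, 0]], "grip_force": 70}}

```text
t: 5.5
position: [0.5446, -0.1595, 0.0096]
orientation: [[-0.945, 0.328, 0.002], [0.328, 0.945, -0.001], [-0.002, -0.0, -1.0]]
ft_force: [-1.6, 0.8, 6.3]
gripper_width: 0.019
grasp_force: 69.5
```

Call:
{"method": "send_rows", "body": {"jaw": [-1, -1, -1, -1, -1, -1, -1, -1], "offset": [[0.003, 0, -0.001], [0.008, 0, -0.002], [0.014, 0, -0.002], [0.02, 0, -0.002], [0.027, 0, -0.002], [0.034, 0, -0.002], [0.041, 0, -0.002], [0.048, 0, -0.002]], "turn": [[0, 0, 0], [0, 0, 0], [0, 0, 0], [0, 0, 0], [0, 0, 0], [0, 0, 0], [0, 0, 0], [0, 0, 0]]}}

```text
t: 6.3
position: [0.4978, -0.143, 0.0103]
orientation: [[-0.945, 0.328, 0.0], [0.328, 0.945, 0.0], [-0.0, 0.0, -1.0]]
ft_force: [-0.0, -0.1, -2.7]
gripper_width: 0.0188
grasp_force: 68.7
```

Call:
{"method": "send_rows", "body": {"jaw": [-1, -1, -1, -1, -1, -1, -1, -1], "offset": [[0.007, 0, 0], [0.014, 0, 0], [0.021, 0, 0], [0.028, 0, 0], [0.036, 0, 0], [0.044, 0, 0], [0.052, 0, 0], [0.056, 0, 0]], "turn": [[0, 0, 0], [0, 0, 0], [0, 0, 0], [0, 0, 0], [0, 0, 0], [0, 0, 0], [0, 0, 0], [0, 0, 0]]}}

```text
t: 7.1
position: [0.4447, -0.1245, 0.0102]
orientation: [[-0.945, 0.328, -0.0], [0.328, 0.945, 0.0], [0.0, 0.0, -1.0]]
ft_force: [-0.2, -0.0, -3.1]
gripper_width: 0.0188
grasp_force: 68.8
```

Run:
```python
from h import *
s=r.sense();print(s["t"],s["position"],s["ft_force"],s["gripper_width"])
a=r.read_camera("side")["image"][190:310,290:450]; b=r.read_camera("scene")["image"][150:270,180:340]
save("slid.png",np.hstack([cv2.resize(i,(400,300),interpolation=cv2.INTER_CUBIC) for i in(a,b)]))
```

```text
7.1 [ 0.44471306 -0.12452311  0.01020099] [-0.24448823 -0.03608814 -3.05363   ] 0.018769829718899934
```

View pics/slid.png

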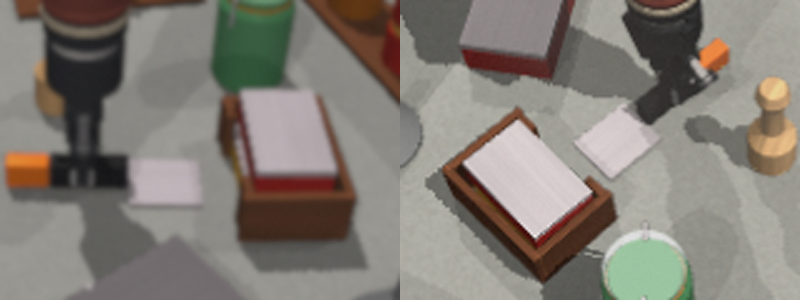

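The turner is fully out, with the blade at crop pixel (165,182) left and (615,145) right, and the tins are still in the bay. Lift and carry.

Call:
{"method": "send_rows", "body": {"jaw": [-1, -1, -1, -1, -1, -1, -1, -1], "offset": [[0, 0, -0.02], [0, 0, -0.06], [0, 0, -0.1], [0, 0, -0.14], [0, 0, -0.18], [0, 0.02, -0.19], [-0.002, 0.05, -0.19], [-0.004, 0.09, -0.19]], "turn": [[0, 0, 0], [0, 0, 0], [0, 0, 0], [0, 0, 0], [0, 0, 0], [0, 0, -1], [0, 0, -2], [0, 0, -3]]}}

```text
t: 8.0
position: [0.4798, -0.0414, 0.2012]
orientation: [[-0.96, 0.28, 0.002], [0.28, 0.96, -0.001], [-0.002, -0.0, -1.0]]
ft_force: [0.6, -0.0, -3.8]
gripper_width: 0.0188
grasp_force: 68.9
```

Call:
{"method": "send_rows", "body": {"jaw": [-1, -1, -1, -1, -1, -1, -1, -1], "offset": [[-0.003, 0.04, 0], [-0.006, 0.08, 0], [-0.01, 0.12, 0], [-0.013, 0.16, 0], [-0.016, 0.2, 0], [-0.019, 0.235, 0], [-0.022, 0.26, 0], [-0.022, 0.26, 0]], "turn": [[0, 0, -1], [0, 0, -3], [0, 0, -5], [0, 0, -7], [0, 0, -8], [0, 0, -8], [0, 0, -8], [0, 0, -8]]}}

```text
t: 8.8
position: [0.573, 0.2052, 0.1996]
orientation: [[-0.99, 0.139, -0.0], [0.139, 0.99, 0.001], [0.0, 0.001, -1.0]]
ft_force: [-1.2, -1.3, -2.8]
gripper_width: 0.0189
grasp_force: 69.2
```

Run:
```python
from h import *
np.set_printoptions(precision=4,suppress=True)
s=r.sense();print(s["t"],s["position"],s["orientation"],s["ft_force"],s["gripper_width"])
for c in("side","scene","wrist"):
    p=r.read_camera(c);X=cloud(p);Z=X[...,2]
    hsv=cv2.cvtColor(p["image"],cv2.COLOR_RGB2HSV); H,S,V=[hsv[...,i].astype(int) for i in range(3)]
    b=(X[...,0]>.4)&(X[...,0]<.8)&(X[...,1]>.1)&(X[...,1]<.32)&(Z>.15)&(Z<.25)
    P=X[b&(H<18)&(S>150)&(V>90)]; print(c,"grip",len(P),*( [cv2.minAreaRect(P[:,:2].astype(np.float32)*1000),P[:,2].min(),P[:,2].max()] if len(P)>5 else []))
    P=X[b&(X[...,0]>.64)&(Z<.2)]; print(c,"blade",len(P),*( [cv2.minAreaRect(P[:,:2].astype(np.float32)*1000),P.min(0),P.max(0)] if len(P)>5 else []))
    if c!="scene": (save(c+"3.png",p["image"]))
a,b=[cv2.imread("pics/%s3.png"%c) for c in("side","wrist")]
cv2.imwrite("pics/c3.png",np.hstack([cv2.resize(a[60:260,250:490],(400,333)),cv2.resize(b,(400,333))]))
```

```text
8.8 [0.573  0.2052 0.1996] [[-0.9903  0.1392 -0.0002]
 [ 0.1392  0.9903  0.0009]
 [ 0.0003  0.0009 -1.    ]] [-1.1813 -1.3024 -2.7571] 0.018895601974277063
side grip 171 ((518.1543579101562, 212.31285095214844), (22.620561599731445, 45.95065689086914), 83.00083923339844) 0.19255355812225888 0.22500316431347206
side blade 181 ((667.6168823242188, 189.7549285888672), (67.09295654296875, 57.198917388916016), 86.6895980834961) [0.6405 0.1556 0.1889] [0.6976 0.2247 0.197 ]
scene grip 0
scene blade 694 ((665.6048583984375, 190.8393096923828), (65.01063537597656, 56.09860610961914), 82.12894439697266) [0.6401 0.1554 0.1873] [0.6964 0.2266 0.1996]
wrist grip 2381 ((518.4193115234375, 212.4615478515625), (20.110292434692383, 46.74041748046875), 81.9308090209961) 0.2041153662637638 0.22376276025392725
wrist blade 0
```

View pics/c3.png

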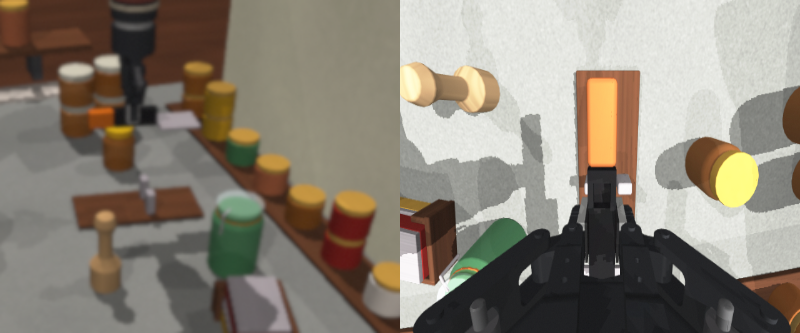

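The turner hangs level over the rest, grip at (602,120) and an upright at (625,187) in the wrist half. Now align and descend to just above the uprights.

Call:
{"method": "send_rows", "body": {"jaw": [-1, -1, -1, -1, -1, -1, -1, -1], "offset": [[-0.004, 0.005, 0], [-0.007, 0.01, 0.02], [-0.007, 0.01, 0.05], [-0.007, 0.01, 0.08], [-0.007, 0.01, 0.105], [-0.007, 0.01, 0.12], [-0.007, 0.01, 0.12], [-0.007, 0.01, 0.12]], "turn": [[0, 0, 0], [0, 0, 0], [0, 0, 0], [0, 0, 0], [0, 0, 0], [0, 0, 0], [0, 0, 0], [0, 0, 0]]}}

```text
t: 9.75
position: [0.5813, 0.2111, 0.0814]
orientation: [[-0.99, 0.143, 0.001], [0.143, 0.99, 0.0], [-0.001, 0.0, -1.0]]
ft_force: [-0.2, 1.2, -2.6]
gripper_width: 0.0189
grasp_force: 69.1
```

Run:
```python
from h import *
np.set_printoptions(precision=4,suppress=True)
p=r.read_camera("wrist");X=cloud(p);Z=X[...,2]
s=r.sense();print(s["position"],s["orientation"],s["ft_force"])
hsv=cv2.cvtColor(p["image"],cv2.COLOR_RGB2HSV); H,S,V=[hsv[...,i].astype(int) for i in range(3)]
b=(X[...,0]>.4)&(X[...,0]<.8)&(X[...,1]>.1)&(X[...,1]<.32)
P=X[b&(H<18)&(S>150)&(V>90)&(Z>.09)&(Z<.11)]; c,sz,a=cv2.minAreaRect(P[:,:2].astype(np.float32)*1000); print(c,sz,a,np.median(P[:,2]))
t=np.radians(-8.1);u=np.array([np.cos(t),np.sin(t)]);v=np.array([-u[1],u[0]]);d=np.array(c)-[610.2,210.1]
th=np.radians(a-90);root=np.array(c)+103*np.array([np.cos(th),np.sin(th)])-[610.2,210.1]
print("grip in slot",d@u,d@v,"root",root@u,root@v)
```

```text
[0.5818 0.2113 0.0821] [[-0.9898  0.1425  0.0023]
 [ 0.1425  0.9898  0.0004]
 [-0.0022  0.0007 -1.    ]] [-0.4967 -0.1988 -2.8569]
(526.67333984375, 220.9666748046875) (20.098552703857422, 45.63452911376953) 81.70343017578125 0.1026079898278825
grip in slot -84.22449747178408 -1.010744178294349 root 18.774896357102154 -1.3641149212751076
```

Call:
{"method": "send_rows", "body": {"jaw": [-1, -1, -1, -1, -1, -1, -1, -1], "offset": [[0, 0.001, 0.008], [0, 0.001, 0.018], [0, 0.001, 0.028], [0, 0.001, 0.038], [0, 0.001, 0.048], [0, 0.001, 0.056], [0, 0.001, 0.061], [0, 0.001, 0.061]], "turn": [[0, 0, 0], [0, 0, 0], [0, 0, 0], [0, 0, 0], [0, 0, 0], [0, 0, 0], [0, 0, 0], [0, 0, 0]]}}

```text
t: 10.6
position: [0.581, 0.2123, 0.0197]
orientation: [[-0.99, 0.142, 0.0], [0.142, 0.99, -0.0], [-0.0, 0.0, -1.0]]
ft_force: [-0.7, 0.3, -2.1]
gripper_width: 0.0192
grasp_force: 69.5
```

Call:
{"method": "send_rows", "body": {"jaw": [-1, -1, 0, 0, 0, 0, 0, 0], "offset": [[0, 0, 0.001], [0, 0, 0.001], [0, 0, 0.001], [0, 0, 0.001], [0, 0, 0.001], [0, 0, -0.02], [0, 0, -0.05], [0, 0, -0.07]], "turn": [[0, 0, 0], [0, 0, 0], [0, 0, 0], [0, 0, 0], [0, 0, 0], [0, 0, 0], [0, 0, 0], [0, 0, 0]]}}

```text
t: 11.4
position: [0.5815, 0.2124, 0.0911]
orientation: [[-0.99, 0.142, 0.002], [0.142, 0.99, 0.0], [-0.001, 0.0, -1.0]]
ft_force: [0.9, -0.3, 1.5]
gripper_width: 0.0426
grasp_force: 0.0
```

Run:
```python
from h import *
np.set_printoptions(precision=4,suppress=True)
p=r.read_camera("wrist");X=cloud(p);Z=X[...,2]
s=r.sense();print(s["position"],s["orientation"],s["ft_force"],s["gripper_width"])
hsv=cv2.cvtColor(p["image"],cv2.COLOR_RGB2HSV); H,S,V=[hsv[...,i].astype(int) for i in range(3)]
b=(X[...,0]>.4)&(X[...,0]<.8)&(X[...,1]>.1)&(X[...,1]<.32)
P=X[b&(H<18)&(S>150)&(V>90)&(Z>.036)&(Z<.05)]; c,sz,a=cv2.minAreaRect(P[:,:2].astype(np.float32)*1000); print(c,sz,a,np.median(P[:,2]))
t=np.radians(-8.1);u=np.array([np.cos(t),np.sin(t)]);v=np.array([-u[1],u[0]]);d=np.array(c)-[610.2,210.1]
th=np.radians(a-90);root=np.array(c)+103*np.array([np.cos(th),np.sin(th)])-[610.2,210.1]
print("grip in slot",d@u,d@v,"root",root@u,root@v)
save("w4.png",p["image"])
```

```text
[0.5831 0.2126 0.0946] [[-0.9898  0.1421  0.0058]
 [ 0.1421  0.9899  0.0009]
 [-0.0056  0.0017 -1.    ]] [1.5417 1.0579 3.1398] 0.04254736080516451
(526.11328125, 222.17355346679688) (20.020992279052734, 44.49273681640625) 81.79610443115234 0.040389590796542446
grip in slot -84.94901941959444 0.10518130337063347 root 18.050811241832594 -0.08159052900062091
```

View pics/w4.png

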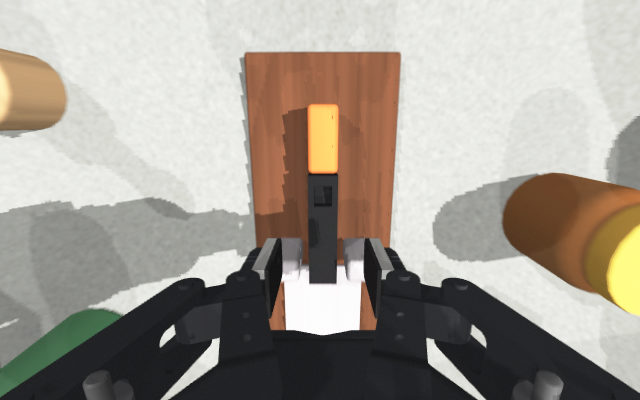

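The turner lies in the rest (sleeve between the uprights at (290,258) and (355,258), blade beyond, root at 18 mm, y≈0). Now to the orange grip at (323,138).

Call:
{"method": "send_rows", "body": {"jaw": [0, 0, 0, 0, 0, 0, 0, 0], "offset": [[0.03, 0.001, 0], [0.058, 0.002, 0], [0.058, 0.002, 0], [0.058, 0.002, 0.02], [0.058, 0.002, 0.04], [0.058, 0.002, 0.06], [0.058, 0.002, 0.071], [0.058, 0.002, 0.071]], "turn": [[0, 0, 0], [0, 0, 0], [0, 0, 0], [0, 0, 0], [0, 0, 0], [0, 0, 0], [0, 0, 0], [0, 0, 0]]}}

```text
t: 12.25
position: [0.5228, 0.2222, 0.0166]
orientation: [[-0.99, 0.142, -0.003], [0.142, 0.99, -0.0], [0.003, -0.001, -1.0]]
ft_force: [0.4, 0.7, -0.3]
gripper_width: 0.0428
grasp_force: 0.0
```

Call:
{"method": "send_rows", "body": {"jaw": [-1, -1, -1, -1, -1, -1, -1, -1], "offset": [[0, 0, 0], [0, 0, 0], [0, 0, 0], [0, 0, 0], [0.005, 0, 0], [0.01, 0, 0], [0.015, 0, 0], [0.02, 0, 0]], "turn": [[0, 0, 0], [0, 0, 0], [0, 0, 0], [0, 0, 0], [0, 0, 0], [0, 0, 0], [0, 0, 0], [0, 0, 0]], "grip_force": 50}}

```text
t: 13.05
position: [0.5058, 0.2254, 0.0196]
orientation: [[-0.99, 0.142, 0.005], [0.142, 0.99, 0.0], [-0.005, 0.001, -1.0]]
ft_force: [9.2, -1.4, 3.3]
gripper_width: 0.019
grasp_force: 49.4
```

Call:
{"method": "send_rows", "body": {"jaw": [-1, -1, -1, -1, -1, -1, -1, -1], "offset": [[0.004, 0, -0.001], [0.008, 0, -0.001], [0.012, 0, -0.001], [0.017, 0, -0.001], [0.022, 0, -0.001], [0.026, 0, -0.001], [0.03, 0, -0.001], [0.03, 0, -0.001]], "turn": [[0, 0, 0], [0, 0, 0], [0, 0, 0], [0, 0, 0], [0, 0, 0], [0, 0, 0], [0, 0, 0], [0, 0, 0]]}}

```text
t: 13.85
position: [0.4741, 0.2298, 0.0196]
orientation: [[-0.99, 0.142, 0.001], [0.142, 0.99, 0.0], [-0.001, 0.0, -1.0]]
ft_force: [2.6, -0.5, 2.4]
gripper_width: 0.019
grasp_force: 49.4
```

```bash
cat > g.py <<'E'
from h import *
np.set_printoptions(precision=4,suppress=True)
s=r.sense();print(s["t"],s["position"],s["ft_force"])
p=r.read_camera("wrist");X=cloud(p);Z=X[...,2]
hsv=cv2.cvtColor(p["image"],cv2.COLOR_RGB2HSV); H,S,V=[hsv[...,i].astype(int) for i in range(3)]
t=np.radians(-8.1);u=np.array([np.cos(t),np.sin(t)]);v=np.array([-u[1],u[0]])
L=(X[...,:2]*1000-[610.2,210.1]); a=L@u; l=L@v
g=(abs(l)<14)&(a<0)&(a>-180)&(Z>.036)&(Z<.05)
m=g&(H<18)&(S>150)&(V>90); print("grip along",np.percentile(a[m],[1,99]),"lat",np.percentile(l[m],[1,99]))
m=g&(V<70)&(S<140); print("dark",m.sum(),np.percentile(a[m],[1,99]))
m=(abs(l)<14)&(a<0)&(a>-150)&((H<8)|(H>172))&(S>170)&(V>80)&(Z>.04); print("red",m.sum(),a[m].mean() if m.any() else 0,Z[m].max() if m.any() else 0)
save("w%d.png"%(s["t"]*100),p["image"])
E
python3 g.py
```

```text
13.85 [0.4741 0.2298 0.0196] [ 2.5744 -0.5271  2.4207]
grip along [-158.4133 -115.9134] lat [-7.0778 11.6978]
dark 217 [-149.441 -127.463]
red 0 0 0
```

Call:
{"method": "send_rows", "body": {"jaw": [-1, -1, -1, -1, -1, -1, -1, -1], "offset": [[0.002, 0, 0], [0.004, 0, 0], [0.006, 0, 0], [0.0075, 0, 0], [0.009, 0, 0], [0.009, 0, 0], [0.009, 0, 0], [0.009, 0, 0]], "turn": [[0, 0, 0], [0, 0, 0], [0, 0, 0], [0, 0, 0], [0, 0, 0], [0, 0, 0], [0, 0, 0], [0, 0, 0]]}}

```text
t: 14.7
position: [0.4654, 0.2311, 0.0196]
orientation: [[-0.99, 0.142, 0.0], [0.142, 0.99, 0.0], [-0.0, 0.0, -1.0]]
ft_force: [1.7, -0.2, 5.6]
gripper_width: 0.019
grasp_force: 49.8
```

```bash
python3 g.py; ls pics
```

```text
14.7 [0.4654 0.2311 0.0196] [ 1.6954 -0.1688  5.5558]
grip along [-167.2669 -124.6917] lat [-7.0455 11.6476]
dark 225 [-158.289  -136.3532]
red 0 0 0
c3.png
crop.png
scene.png
side.png
side3.png
slid.png
w1.png
w1385.png
w1470.png
w2.png
w4.png
wrist3.png
```

Call:
{"method": "send_rows", "body": {"jaw": [-1, -1, -1, -1, 0, 0, 0, 0], "offset": [[0.001, 0, 0], [0.0015, 0, 0], [0.0015, 0, 0], [0.0015, 0, 0], [0.0015, 0, 0], [0.0015, 0, 0], [0.0015, 0, -0.03], [0.0015, 0, -0.08]], "turn": [[0, 0, 0], [0, 0, 0], [0, 0, 0], [0, 0, 0], [0, 0, 0], [0, 0, 0], [0, 0, 0], [0, 0, 0]]}}

```text
t: 15.55
position: [0.4601, 0.2304, 0.096]
orientation: [[-0.99, 0.142, -0.009], [0.142, 0.99, -0.002], [0.009, -0.003, -1.0]]
ft_force: [0.5, 0.2, -0.3]
gripper_width: 0.0428
grasp_force: 0.0
```

Call:
{"method": "send_rows", "body": {"jaw": [0, 0, 0, 0, 0, 0, 0, 0], "offset": [[0, 0, -0.03], [0, 0, -0.07], [0, 0, -0.11], [0, 0, -0.14], [0, 0, -0.14], [0, 0, -0.14], [0, 0, -0.14], [0, 0, -0.14]], "turn": [[0, 0, 0], [0, 0, 0], [0, 0, 0], [0, 0, 0], [0, 0, 0], [0, 0, 0], [0, 0, 0], [0, 0, 0]]}}

```text
t: 16.35
position: [0.463, 0.231, 0.2376]
orientation: [[-0.99, 0.142, -0.003], [0.142, 0.99, -0.0], [0.003, -0.001, -1.0]]
ft_force: [0.1, -0.2, -0.3]
gripper_width: 0.0428
grasp_force: 0.0
```

```bash
python3 g.py
python3 - <<'E'
from h import *
import glob
w=cv2.cvtColor(cv2.imread(sorted(glob.glob("pics/w1[5-9]*.png"))[-1]),cv2.COLOR_BGR2RGB)
p=r.read_camera("side")["image"]; s=r.read_camera("scene")["image"]
save("fin.png",np.vstack([np.hstack([cv2.resize(w[40:340,170:470],(400,300),interpolation=3),cv2.resize(p[130:230,270:403],(400,300),interpolation=3)]),np.hstack([cv2.resize(s[225:335,320:467],(400,300),interpolation=3),cv2.resize(s[130:310,160:400],(400,300))])]))
E
```

```text
16.35 [0.463  0.231  0.2376] [ 0.135 -0.232 -0.322]
grip along [-168.0436  -57.9581] lat [-7.4774 11.5954]
dark 738 [-71.5219  -0.7181]
red 42 -60.38388800991274 0.04587501832674379
```

View pics/fin.png

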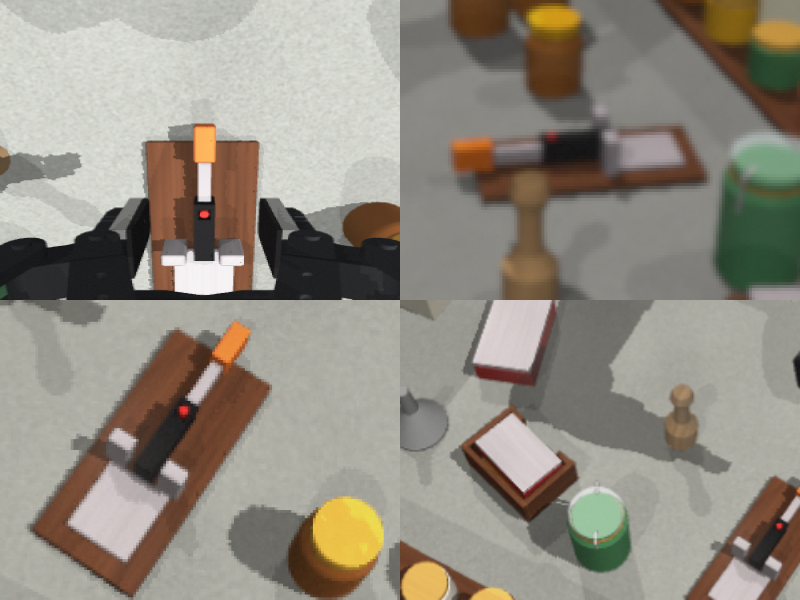

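The red button is out at (204,214) upper left, its top at 46 mm, about 4 mm proud of the sleeve. The turner lies in the rest, and the tins, jars and tamper are undisturbed. Handing in.

```bash
python3 -c "
from cell import r
print(r.job_done())"
```

```text
the job is handed in; nothing more can be done
None
```

The turner is out from under the tins and lies in the tool rest, handle drawn out and lock button clicked out. The last pictures show the tins, jars and tamper undisturbed and the funnel, partly in view, still upright. The job is handed in at about 16.5 s of the 58 s; no verdict came back.

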